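Swing out the folding crank and raise the test pressure to the red hand

ROBOT

A 6-joint arm with a two-finger parallel gripper is mounted at the origin on the work surface. World frame = base frame: x ahead of the robot, y to its left, z up, the work surface at z = 0. Lengths are in m, angles in degrees, forces in N, time in s.
With the tool pointing down it reaches from about 0.25 to 0.775 m from the base axis. Payload 4 kg.
Tool frame: the origin (TCP) lies at the very end of the fingers, on their centre line; the grasp point (between the pads) lies manip.grip_point_offset behind it (manip.grip_point_offset is the distance from the TCP to the grasp point, in m); z points along the fingers, y is the direction in which the jaws open and shut (so a half turn about z gives the same grasp; the last joint's range is limited). The gripper opens to 85 mm and grips with 20 to 120 N. Pads are 22 mm wide; open, the fingers measure 114 mm over their backs; the gripper's body (76 mm by 85 mm) begins 54 mm behind the grasp point. The pads swing forward as they close: fully open they stand 13 mm farther back than shut.
Start: joints at [70.583, 4.996, 78.535, -0, 96.463, -5.907], TCP at [0.128, 0.535, 0.231] pointing down, gripper open.
Joint ranges: [-177.83, 177.83], [-43.37, 116.18], [15.69, 146.23], [-61.86, 241.86], [9.47, 152.12], [-147.06, 147.06]. Speed limits (degrees/s): [159.86, 159.86, 180, 180, 180, 180].

INTERFACE

Orientations are given as [roll, pitch, yaw] about the fixed x, y, z axes, in that order (R = Rz(yaw) Ry(pitch) Rx(roll)).
In Python, from plant import manip gives the robot as it stands. The module is installed in compiled form; this text tells all that it offers. Calls block until the motion is done:
- manip.move_ptp(position, orientation): joint-space move of the TCP to a pose.
- manip.movel(position, rotation=None, velocity=0.15, guard=None): straight line of the TCP; rotation=None keeps the orientation; velocity is the mean speed in m/s. With guard (N) it stops when the force on the tool has changed by that much, and returns True; else False.
- manip.goto_joints(angles): joint-space move.
- manip.set_gripper(opening): finger opening in m; the grip force is fixed at half the most; returns when the fingers have stopped.
- manip.dwell(seconds).
- manip.solve_ik(position, orientation): joint angles nearest the present ones, or None.
- manip.sense(): the state.
- manip.read_camera(name): name is "side" or "top" or "wrist"; returns the picture (400x640x3 uint8, red, green, blue); there is no depth.
- manip.camera_info(name): a dict with "vfov" (degrees; the focal length in pixels is half the picture's height over the tangent of half this angle, whatever the lens; pixels are square), "cx", "cy" (the principal point, pixels), "cam_to_world" (4x4, takes a point from camera to world coordinates); the wrist camera has in their place "T_tool_cam" (4x4, takes a point from camera to tool coordinates, whose origin is the TCP and whose axes are the flange's). Camera axes: x right, y up, looking along -z (the intrinsics and any distortion apply to the point x, -y, -z); pixel columns grow to the right and rows downward; lengths in m; the calibration is good to about 2 mm. A picture is of the moment at which its call begins: read the wrist's pose just before it. camera_info takes no time and is no camera call.
A pose or a line that the arm cannot do raises manip.Unreachable and nothing moves.
- manip.job_done(): hands the job in, once; it reports no verdict.
The state is a dict: "time_s": time; "joint_positions": joint angles; "joint_vel": joint speeds; "tau": joint torques, N m; "eef_pos": TCP position; "eef_rot": TCP orientation; "force": force on the tool from outside, world axes, zero at the start; "moment": the same for the moment, N m; "grip_width": finger opening in m.
Only numpy, scipy, OpenCV 4.12 (cv2) and the standard library are available. Lean on these libraries where they do the work, as an engineer would, in place of code of your own. Each camera call takes 0.05 s, during which the arm holds its last target.

TASK

Raise the pressure on the hand pump: swing its folded orange crank handle up until it stands upright, press the handle down into the wheel so that it latches (turn the wheel slowly while pressing, until you feel it drop all the way in), then crank the wheel clockwise until the gauge's black needle points at the red hand. Leave the crank latched and let go of it, and do not knock over or shift the bottles, tub, beaker, cell, fitting and wrench on the bench.

Things in the scene. Friction and masses are not known exactly. Their poses are not given: they have to be found in the camera images.
- pump: Hand pump fixed to the bench: grey plate 230 x 370 x 12 mm with a silver drum (184 mm diameter) and dark handwheel; the gauge is 165 mm along its +y. Origin on the bench under the wheel's axis; x, y along the plate, z up. On its -x side, 102 mm from the axis, a steel fork 132 mm high holds the tail of the folded crank and so locks the wheel. Hidden in the drum: a clutch ring with slots.
- wheel_hub (a point): Centre of the handwheel's upper face, 91 mm above the bench. The wheel is 170 mm across its knurled rim and turns about the vertical axis through this point; a hub boss of 20 mm diameter stands 21 mm above it.
- crank_hinge (a point): Middle of the crank's hinge pin, on the wheel 65 mm from its axis, 120 mm above the bench (29 mm above the wheel's face); it goes round with the wheel. The pin is horizontal and tangential (square to the line from hub to hinge). At the start it is on the pump's -x side.
- grip_centre (a point): Centre of the crank's orange grip, a flat bar 50 mm long (along the crank), 26 wide (along the hinge pin), 14 thick. Folded, it lies flat over the wheel's middle, 67 mm from the hinge towards the hub, its top at 127 mm. Upright, its centre stands 67 mm above the hinge, 53 when pushed in. It does not spin on the crank: a gripper holding it must turn with the wheel.
- crank (a joint): Fold angle of the crank, rad: 0 folded flat over the wheel, 1.571 upright, at its stop; push it right to the stop before pressing the grip down. It is stiff (0.06 N m) and stays where it is left. Above about 0.8 the tail has left the fork and the wheel is free to turn.
- grip (a joint): How far the grip is pushed along the crank towards the hinge, m: 0 out, 0.014 fully in; slides with 5 N of friction, stays where left. With the crank upright, pushing it down lands its round-ended 8 mm tail pin after 6 mm on the hidden clutch ring; only over a slot does it drop the other 8 mm. Fully in, it locks the crank upright and couples the wheel to the pump.
- wheel (a joint): Handwheel angle, rad, 0 at the start, growing clockwise from above; no stops. It idles (0.05 N m) until latched; then takes 0.5 N m (8 N at the crank), with 0.12 rad of play, and stays where left. The hidden ring has 3 slots, each 16 mm long, 120 degrees apart, placed anew each time, none within 0.3 rad of the pin at first. Turned slower than 0.3 rad/s and pressed with 10 to 20 N, the pin does not drag the ring.
- needle (a joint): Black gauge needle, rad: 0 at the start (no pressure), growing clockwise on the dial. It moves 0.5 rad for each rad the latched wheel is turned clockwise, and back again when it is turned back.
- setpoint (a joint): Red hand on the same dial, rad, on the same scale as the needle; fixed at the reading to reach, between 2.0 and 2.8.
- needle_tip (a point): Point on the black needle's tip, 40 mm from the dial's centre. The dial is white, 98 mm across, faces up and is tipped 26 degrees towards the pump's +x.
- set_tip (a point): Point at the outer end of the red hand, 40 mm from the dial's centre; the red hand is 7 mm wide there.
- bottle: Clear bottle with yellow cap, 70 mm diameter, 170 mm high, standing on the bench; leave it alone.
- tub: White lidded tub, 90 mm diameter, 85 mm high; leave it alone.
- amber: Amber bottle with black cap, 60 mm diameter, 120 mm high; leave it alone.
- wrench: Steel wrench, 180 mm long, lying on the bench beside the pump; leave it alone.
- beaker: Glass beaker, 70 mm diameter, 90 mm high; leave it alone.
- fitting: Small brass fitting, 28 mm diameter, 36 mm high, on the bench; leave it alone.
- cell: Steel sample cell, 60 mm diameter, 75 mm high; leave it alone.

How it is judged (in metres and radians):
On the way, in this order (a step that is already met when the one before it is completed fails the run):
1. the crank has been swung up out of the fork, nearly upright or further (value of joint crank above 1.2 rad), for 0.1 s.
2. the crank is pushed in and latched upright (value of joint crank above 1.45 rad and value of joint grip above 0.011 m), for 0.2 s.
At the end, for the whole second after the job is handed in: The tip of the black needle is within 6 mm of the tip of the red hand (about 0.15 rad on the dial), the crank stands upright (over 1.45 rad) and pushed in (over 11 of 14 mm), and the wheel is at rest (all of step 2 and distance between needle_tip and set_tip below 0.006 m and velocity of joint wheel between -0.05 and 0.05 rad/s); the robot touches nothing.
It fails at once if a bystander was shifted by more than 40 mm or knocked over (distance of any of bottle, tub, amber, wrench, beaker, cell, fitting from where it was at the start of the episode above 0.04 m or angle between any of bottle, tub, amber, beaker, cell, fitting's own z axis and vertical above 0.7 rad).
It also fails if it takes over 72 s, if anything falls off the work surface, if the arm or the gripper's body presses on something with over 40 N, if the wrist force passes 120 N, or if a joint passes its speed limit or range.

## Working session

There is one attempt and no reset: what is moved stays moved. The work goes in short steps, each a Python script; the robot and the scene stay as the last script left them, time stands still between calls to the robot, and variables do not carry over. Pictures are saved under pics/ and viewed, and the job is handed in when it is done.

```bash
mkdir -p pics; ls; python3 - <<'E'
from plant import manip
import cv2
for n in ("side","top","wrist"):
    print(n,manip.camera_info(n))
    cv2.imwrite(f"pics/{n}0.png",manip.read_camera(n)[:,:,::-1])
print(manip.sense(),manip.grip_point_offset)
E
```

```text
pics
side {'vfov': 48.89215032128733, 'cx': 322.8090957297349, 'cy': 201.87480682678182, 'cam_to_world': array([[ 0.71463834,  0.48701244, -0.50210648, -0.10306433],
       [-0.69924603,  0.51649651, -0.49425333, -0.57154196],
       [ 0.01862872,  0.70430834,  0.70964972,  0.92524561],
       [ 0.        ,  0.        ,  0.        ,  1.        ]])}
top {'vfov': 45.02708377191226, 'cx': 312.8350700481463, 'cy': 194.19474247832724, 'cam_to_world': array([[-0.01483191,  0.98321504, -0.18184661,  0.22182693],
       [-0.99985023, -0.0129619 ,  0.01146765,  0.02461354],
       [ 0.00891809,  0.18198947,  0.98326004,  1.53237869],
       [ 0.        ,  0.        ,  0.        ,  1.        ]])}
wrist {'vfov': 60.26519895502453, 'cx': 320.55979740867554, 'cy': 202.1635276232218, 'T_tool_cam': array([[ 8.94235028e-04,  9.44849675e-01,  3.27503117e-01,
         8.32498242e-02],
       [ 9.99998916e-01, -1.22807580e-03,  8.12550924e-04,
        -3.66954693e-04],
       [ 1.16993713e-03,  3.27502036e-01, -9.44849749e-01,
        -1.43654906e-01],
       [ 0.00000000e+00,  0.00000000e+00,  0.00000000e+00,
         1.00000000e+00]])}
{'time_s': 0.15, 'joint_positions': array([ 7.05817317e+01,  5.03352261e+00,  7.86051341e+01,  4.16720504e-04,
        9.64622912e+01, -5.90818986e+00]), 'joint_vel': array([-0.01923113, -0.1404398 , -0.22721891, -0.05053553, -0.08492942,
        0.03588615]), 'tau': array([ 1.76360012e-03, -3.52370346e+01, -3.13680482e+01, -1.81772511e-04,
        7.99030939e-03,  1.47076378e-05]), 'eef_pos': array([0.12837509, 0.53442233, 0.23036602]), 'eef_rot': array([-1.79899631e+02, -1.08029906e-02,  1.66489959e+02]), 'force': array([-0.35896205,  0.08563312, -0.22989893]), 'moment': array([0.01750637, 0.03867108, 0.00523429]), 'grip_width': 0.08556416266060962} 0.0187
```

View pics/top0.png

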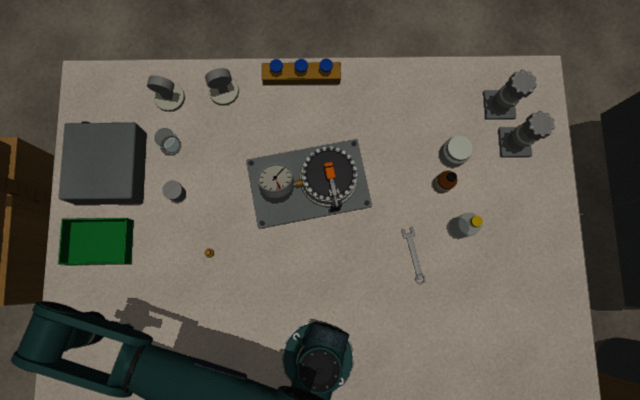

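View pics/side0.png

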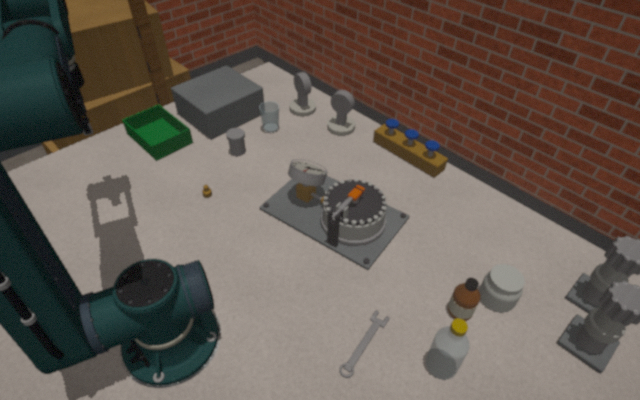

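View pics/wrist0.png

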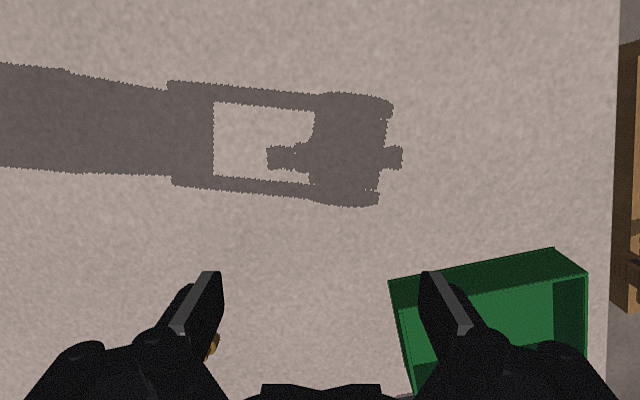

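```bash
cat > h.py <<'E'
import numpy as np, cv2
from plant import manip
from scipy.spatial.transform import Rotation as R
def K(n):
    i=manip.camera_info(n); f=200/np.tan(np.radians(i["vfov"])/2); return i,f
def ray(n,uv,T=None):
    i,f=K(n); M=i["cam_to_world"] if T is None else T
    d=np.array([(uv[0]-i["cx"])/f,-(uv[1]-i["cy"])/f,-1.0]); d=M[:3,:3]@d
    return M[:3,3],d
def onz(n,uv,z,T=None):
    o,d=ray(n,uv,T); return o+d*(z-o[2])/d[2]
def wristT(s=None):
    s=s or manip.sense(); T=np.eye(4); T[:3,:3]=R.from_euler('xyz',s["eef_rot"],degrees=True).as_matrix(); T[:3,3]=s["eef_pos"]
    return T@manip.camera_info("wrist")["T_tool_cam"]
def proj(n,p,T=None):
    i,f=K(n); M=i["cam_to_world"] if T is None else T
    c=np.linalg.inv(M)@np.append(p,1); return np.array([i["cx"]+f*c[0]/-c[2], i["cy"]-f*c[1]/-c[2]])
def tri(a,b):
    (o1,d1),(o2,d2)=a,b
    d1=d1/np.linalg.norm(d1);d2=d2/np.linalg.norm(d2)
    t=np.linalg.lstsq(np.c_[d1,-d2],o2-o1,rcond=None)[0]
    p,q=o1+d1*t[0],o2+d2*t[1]; return (p+q)/2,np.linalg.norm(p-q)
def orange(im):
    h=cv2.cvtColor(im,cv2.COLOR_RGB2HSV)
    return cv2.inRange(h,(5,190,120),(18,255,255))
def biggest(m):
    c=max(cv2.findContours(m,cv2.RETR_EXTERNAL,cv2.CHAIN_APPROX_NONE)[0],key=cv2.contourArea); return c
def save(n,im,s=1):
    cv2.imwrite(f"pics/{n}.png",cv2.resize(im[:,:,::-1],None,fx=s,fy=s,interpolation=cv2.INTER_CUBIC))
E
python3 - <<'E'
from h import *
t=cv2.imread("pics/top0.png")[:,:,::-1].copy(); s=cv2.imread("pics/side0.png")[:,:,::-1].copy()
for n,im,b in(("top",t,(230,120,400,250)),("side",s,(240,130,430,280))):
    x0,y0,x1,y1=b
    m=np.zeros(im.shape[:2],np.uint8); m[y0:y1,x0:x1]=orange(im)[y0:y1,x0:x1]
    for c in cv2.findContours(m,cv2.RETR_EXTERNAL,cv2.CHAIN_APPROX_NONE)[0]:
        if cv2.contourArea(c)>15: print(n,cv2.minAreaRect(c),onz(n,cv2.minAreaRect(c)[0],.127))
    save(n+"crop",im[y0:y1,x0:x1],4)
print("hub approx",onz("top",(330,176),.091),"gauge",onz("top",(276,180),.07))
for uv in ((247,160),(357,141),(371,206),(260,227)): print(onz("top",uv,.012))
E
```

```text
top ((329.9615478515625, 172.3076934814453), (10.001923561096191, 7.2562971115112305), 78.69007110595703) [ 0.54757336 -0.04393909  0.127     ]
side ((356.0600280761719, 191.42001342773438), (8.600000381469727, 14.200000762939453), 36.869895935058594) [ 0.5522543  -0.04783265  0.127     ]
hub approx [ 0.54432924 -0.04556606  0.091     ] gauge [0.53849007 0.12096882 0.07      ]
[0.61859168 0.21870746 0.012     ]
[ 0.67820597 -0.1403386   0.012     ]
[ 0.46222368 -0.17829602  0.012     ]
[0.39974357 0.17548346 0.012     ]
```

View pics/topcrop.png

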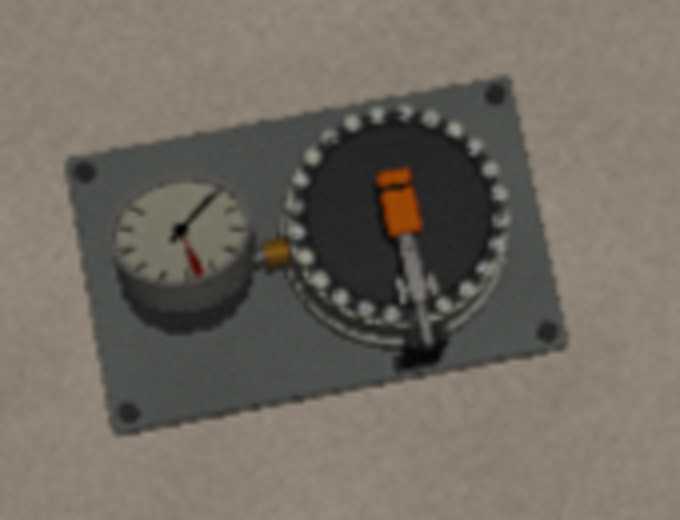

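View pics/sidecrop.png

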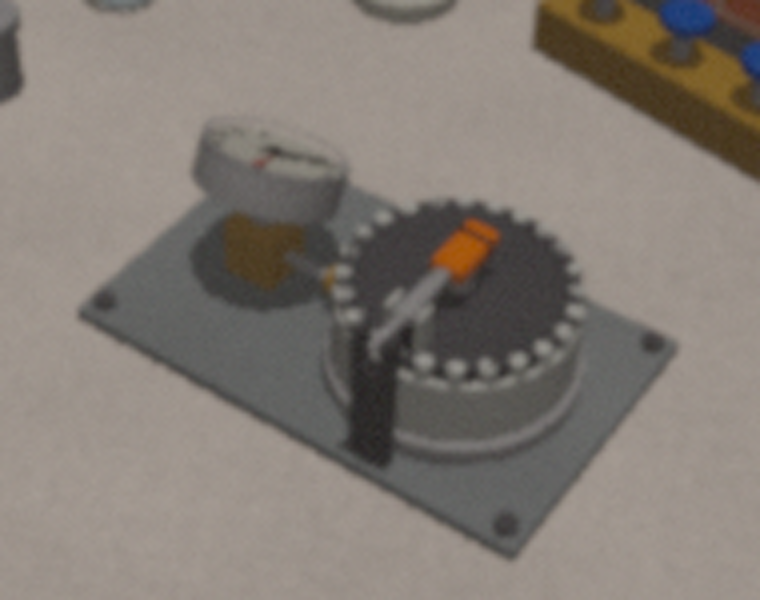

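```bash
python3 - <<'E'
from h import *
manip.move_ptp([.547,-.044,.25],[180,0,9.7]); s=manip.sense(); print(s["time_s"],s["eef_pos"],s["eef_rot"],s["joint_positions"],s["force"])
T=wristT(s); im=manip.read_camera("wrist"); save("w1",im); np.save("T1.npy",T); np.save("w1.npy",im)
m=orange(im); c=biggest(m); r=cv2.minAreaRect(c); print(r,onz("wrist",r[0],.127,T)); 
b=cv2.boxPoints(r); print([onz("wrist",p,.127,T).round(4) for p in b])
E
```

```text
2.6833 [ 0.54703066 -0.0431144   0.25001753] [-1.79982764e+02 -6.58528293e-03  9.78893243e+00] [-1.04379141e+01  4.67205018e+00  7.67797708e+01  1.86574633e-02
  9.85479587e+01  6.97759257e+01] [ 0.79538012 -0.37328257  0.05433215]
((322.0, 192.0), (36.0, 30.0), 90.0) [ 0.54912317 -0.04512808  0.127     ]
[array([ 0.5619, -0.0308,  0.127 ]), array([ 0.566 , -0.0543,  0.127 ]), array([ 0.5359, -0.06  ,  0.127 ]), array([ 0.5317, -0.0356,  0.127 ])]
```

View pics/w1.png

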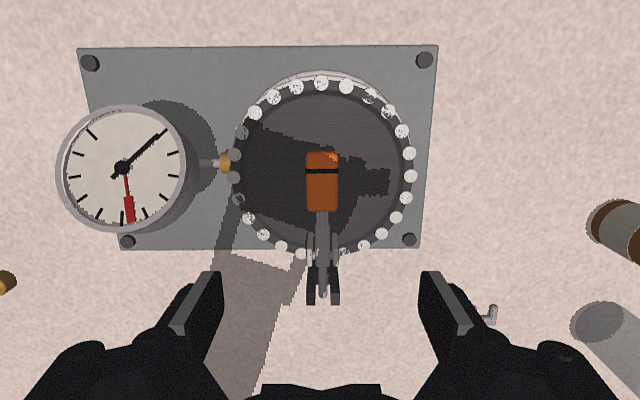

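```bash
python3 - <<'E'
from h import *
T=np.load("T1.npy"); im=np.load("w1.npy")
hsv=cv2.cvtColor(im,cv2.COLOR_RGB2HSV); m=cv2.inRange(hsv,(3,120,60),(22,255,255)); m[:,:280]=0;m[:,380:]=0;m[:120]=0;m[240:]=0
m=cv2.morphologyEx(m,cv2.MORPH_CLOSE,np.ones((9,9)))
r=cv2.minAreaRect(biggest(m)); print(r)
P=[onz("wrist",p,.127,T) for p in cv2.boxPoints(r)]
print(np.round(P,4),np.mean(P,0),[np.linalg.norm(P[i]-P[i-1]).round(4) for i in range(4)])
# rim knobs: white blobs
g=cv2.inRange(hsv,(0,0,170),(180,40,255)); 
pts=[]
for c in cv2.findContours(g,cv2.RETR_EXTERNAL,cv2.CHAIN_APPROX_NONE)[0]:
    x,y,w,h=cv2.boundingRect(c)
    if 8<w<20 and 8<h<20 and 220<x<420 and 60<y<262:pts.append(onz("wrist",(x+w/2,y+h/2),.091,T)[:2])
pts=np.array(pts);A=np.c_[2*pts,np.ones(len(pts))];q=np.linalg.lstsq(A,(pts**2).sum(1),rcond=None)[0]
print(len(pts),"centre",q[:2],"rad",np.sqrt(q[2]+q[0]**2+q[1]**2),"res",np.abs(np.linalg.norm(pts-q[:2],axis=1)-np.sqrt(q[2]+q[0]**2+q[1]**2)).max())
cs=np.array([onz("wrist",p,.012,T)[:2] for p in((78,48),(438,45),(420,249),(98,249))]);print(cs)
for i,j in((0,1),(3,2)):
    d=cs[i]-cs[j];print(np.degrees(np.arctan2(-d[0],d[1])),np.linalg.norm(d))
# dial
M=R.from_euler('z',9.7,degrees=True).as_matrix()
print("gauge", [onz("wrist",(122,168),z,T) for z in(.06,.07,.08)])
E
```

```text
((321.0, 181.0), (60.0, 32.0), 90.0)
[[ 0.5799 -0.0263  0.127 ]
 [ 0.5841 -0.0509  0.127 ]
 [ 0.535  -0.0602  0.127 ]
 [ 0.5305 -0.0341  0.127 ]] [ 0.55736954 -0.04287099  0.127     ] [np.float64(0.05), np.float64(0.0249), np.float64(0.05), np.float64(0.0265)]
10 centre [ 0.55223775 -0.04423538] rad 0.08115527720673277 res 0.0012091422782750938
[[ 0.62200664  0.21839641]
 [ 0.68713427 -0.14071994]
 [ 0.46154384 -0.18349291]
 [ 0.39388382  0.2071491 ]]
10.279167450848682 0.3649741902423489
9.826264690072682 0.3964581416607414
gauge [array([0.51904112, 0.15052604, 0.06      ]), array([0.52242349, 0.14513225, 0.07      ]), array([0.52580586, 0.13973846, 0.08      ])]
```

```bash
cat >> h.py <<'E'
YAW=9.8
hub=np.array([.553,-.0440,.091]); ca,sa=np.cos(np.radians(YAW)),np.sin(np.radians(YAW))
X=np.array([ca,sa,0]); Z=np.array([0,0,1.]); Y=np.array([-sa,ca,0])
hinge=hub-.065*X; hinge[2]=.120
GO=manip.grip_point_offset
def swing_pose(th,r=.067,dz=.0,tilt=None):
    """tool pose gripping the crank at angle th(deg); tool tilts by same"""
    tilt=th if tilt is None else tilt
    q=R.from_rotvec(-np.radians(th)*Y); g=hinge+q.apply(r*X+dz*Z)
    rt=R.from_rotvec(-np.radians(tilt)*Y)*R.from_euler('xyz',[180,0,YAW],degrees=True)
    return g+rt.apply([0,0,GO]), rt.as_euler('xyz',degrees=True)
E
python3 - <<'E'
from h import *
for th in range(0,91,15):
    p,o=swing_pose(th,dz=.003); q=manip.solve_ik(p,o); print(th,p.round(4),o.round(1),None if q is None else np.round(q,1))
E
```

```text
0 [ 0.555  -0.0437  0.1043] [180.    0.    9.8] [-10.3   9.2  88.5  -0.   82.3  69.9]
15 [ 0.5567 -0.0434  0.1222] [180.  -15.    9.8] [-13.7  -1.   98.6   6.4  68.8  64.9]
30 [ 0.5539 -0.0439  0.1399] [180.  -30.    9.8] [-18.4 -10.7 109.1  16.6  55.8  55.6]
45 [ 0.5466 -0.0451  0.1563] [180.  -45.    9.8] [-24.6 -19.  119.7  34.2  45.3  38.6]
60 [ 0.5354 -0.047   0.1702] [180.  -60.    9.8] [-32.1 -24.6 129.8  61.6  41.1  11.6]
75 [ 0.521  -0.0495  0.1807] [180.  -75.    9.8] [-39.8 -24.5 138.7  91.6  47.4 -19.2]
90 [ 0.5044 -0.0524  0.187 ] [-170.2  -90.     0. ] [-45.7 -14.  144.5 114.1  64.5 -46.1]<sys>:0: UserWarning: Gimbal lock detected. Setting third angle to zero since it is not possible to uniquely determine all angles.
```

```bash
python3 - <<'E'
from h import *
manip.set_gripper(.05)
p,o=swing_pose(0,dz=.003)
manip.move_ptp(p+[0,0,.04],o)
print(manip.movel(p,o,velocity=.08,guard=8), manip.sense()["eef_pos"]-p)
save("s2",manip.read_camera("side")[130:280,240:430],4); save("w2",manip.read_camera("wrist"))
s=manip.sense();print(s["time_s"],s["force"])
E
```

```text
False [-8.03782733e-05  3.11403766e-05 -2.94218330e-04]
4.425 [ 0.83768919 -0.22508803  0.80410186]
```

View pics/w2.png

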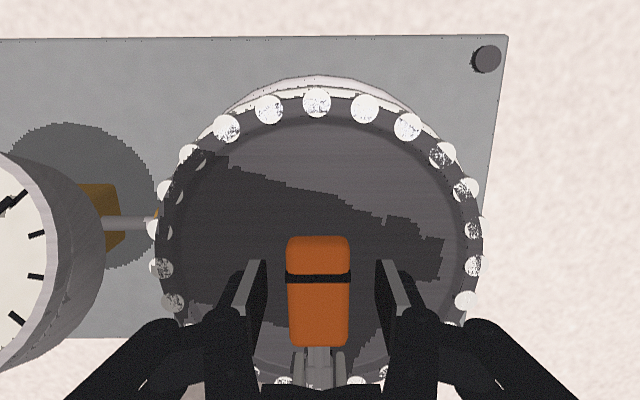

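View pics/s2.png

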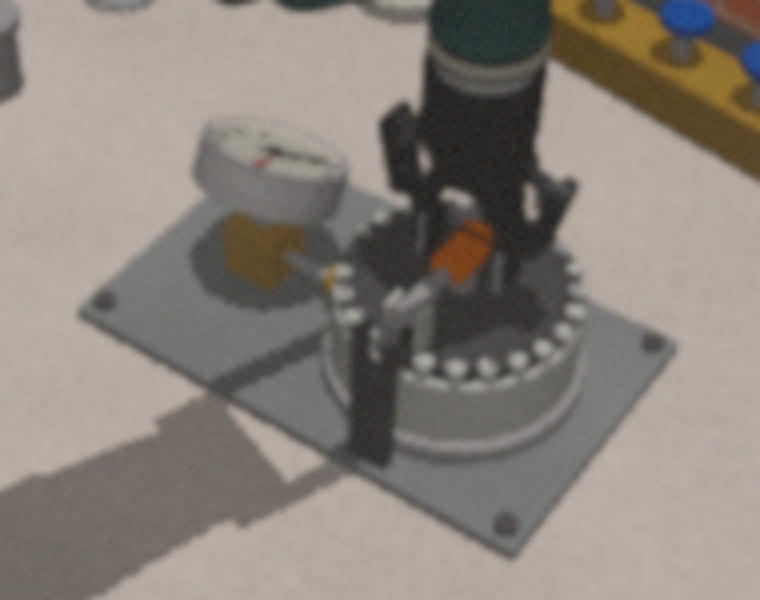

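The grip (u 287–350) lies centred between the pads (u ≈ 250/395). I'll close and swing it.

```bash
python3 - <<'E'
from h import *
manip.set_gripper(.0)
s=manip.sense();print(s["time_s"],s["grip_width"],s["force"],s["eef_pos"])
for th in range(8,81,8):
    p,o=swing_pose(th,dz=.003,tilt=th*.75)
    g=manip.movel(p,o,velocity=.05,guard=25); s=manip.sense(); print(th,g,s["force"].round(1),s["moment"].round(2),(s["eef_pos"]-p).round(4))
    if g: break
print(s["time_s"])
save("s3",manip.read_camera("side")[130:280,240:430],4); save("w3",manip.read_camera("wrist"))
E
```

```text
4.7583 0.024976194041649434 [0.23953466 2.52221483 2.27891641] [ 0.55531324 -0.04285253  0.10503338]
8 False [ 3.1  4.4 -4.1] [ 0.67 -0.68  0.06] [ 0.0003  0.0008 -0.0005]
16 False [ 4.2  4.4 -6.4] [ 0.64 -0.76  0.16] [-0.0003  0.0006 -0.001 ]
24 False [ 3.2  3.7 -6.1] [ 0.61 -0.43  0.1 ] [-0.0009  0.0005 -0.0012]
32 False [ 3.2  4.6 -6.2] [ 0.52 -0.34  0.2 ] [-0.0012  0.0004 -0.0014]
40 False [ 2.9  4.6 -6.5] [ 0.47 -0.12  0.3 ] [-0.0014  0.0004 -0.0016]
48 False [ 3.6  4.  -6.3] [ 0.36 -0.03  0.21] [-0.0012  0.0004 -0.0013]
56 False [ 4.3  2.5 -5.8] [ 0.32 -0.14  0.35] [-0.0009  0.0004 -0.001 ]
64 False [ 3.2  1.4 -5.8] [0.25 0.23 0.21] [-0.001   0.0004 -0.0011]
72 False [ 4.7  1.9 -6.8] [0.09 0.31 0.18] [-0.001   0.0004 -0.0014]
80 False [ 5.5  2.5 -6.4] [0.01 0.34 0.15] [-0.0009  0.0005 -0.0015]
8.0833
```

View pics/w3.png

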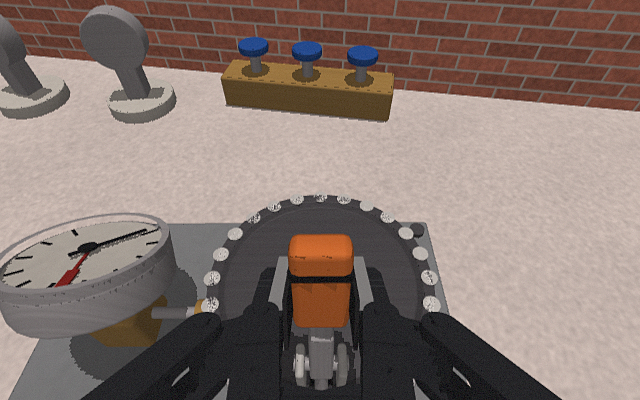

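View pics/s3.png

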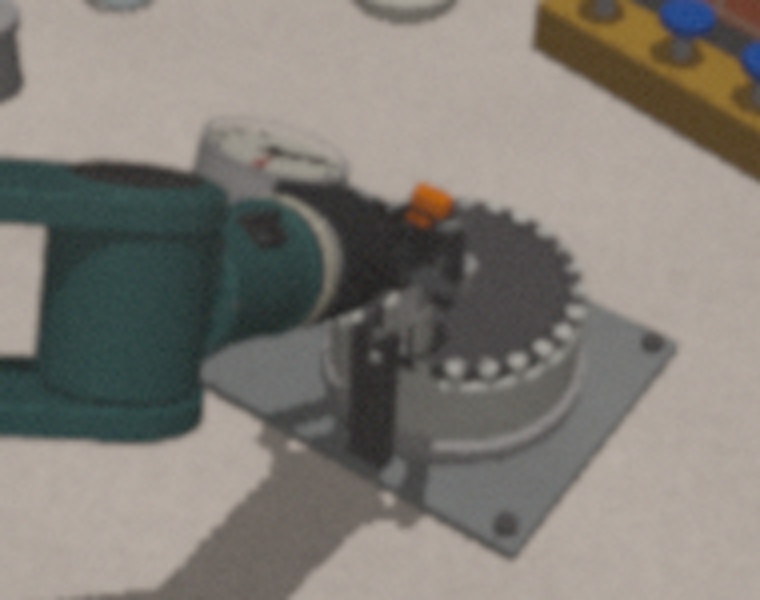

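```bash
python3 - <<'E'
from h import *
for th,t in((85,63),(90,66),(94,69)):
    p,o=swing_pose(th,dz=.003,tilt=t)
    g=manip.movel(p,o,velocity=.04,guard=12); s=manip.sense(); print(th,g,s["force"].round(1),s["moment"].round(2),(s["eef_pos"]-p).round(4))
    if g: break
print(s["time_s"])
manip.set_gripper(.05)
s=manip.sense(); rt=R.from_euler('xyz',s["eef_rot"],degrees=True)
manip.movel(s["eef_pos"]-.07*rt.apply([0,0,1]),velocity=.15,guard=15)
s=manip.sense();T=wristT(s);w=manip.read_camera("wrist");np.save("T4.npy",T);save("w4",w);a=manip.read_camera("side");np.save("s4.npy",a);b=manip.read_camera("top");np.save("t4.npy",b)
save("s4",a[130:280,240:430],4);save("t4",b[120:250,230:400],4);print(manip.sense()["time_s"],s["joint_positions"])
E
```

```text
85 False [ 6.2  2.  -5.3] [0.1  0.28 0.15] [-0.0003  0.0006 -0.0006]
90 False [ 6.7  1.6 -5.6] [-0.03  0.32  0.24] [-0.0003  0.0005 -0.0006]
94 False [11.1  2.8 -5.5] [-0.04  0.31  0.19] [-0.      0.0006 -0.0002]
9.0167Traceback (most recent call last):
  File "<stdin>", line 9, in <module>
plant.Unreachable: the arm cannot follow that straight line within its joint ranges
```

```bash
python3 - <<'E'
from h import *
s=manip.sense(); p=s["eef_pos"]; 
for v in (Z*.08, Z*.08-.02*X, Z*.06):
    try: print(manip.movel(p+v,velocity=.12,guard=10)); break
    except manip.Unreachable as e: print(e)
s=manip.sense(); print(s["eef_pos"],s["force"],s["joint_positions"])
a=manip.read_camera("side");np.save("s4.npy",a);b=manip.read_camera("top");np.save("t4.npy",b)
save("s4",a[130:280,240:430],4);save("t4",b[120:250,230:400],4);print(manip.sense()["time_s"])
E
```

```text
False
[ 0.49853614 -0.05335857  0.2594136 ] [-0.03809374 -0.38435215 -0.54081815] [-42.24681743 -37.56198962 131.21031629  66.34635675  53.47476061
  11.62173926]
10.3083
```

View pics/s4.png

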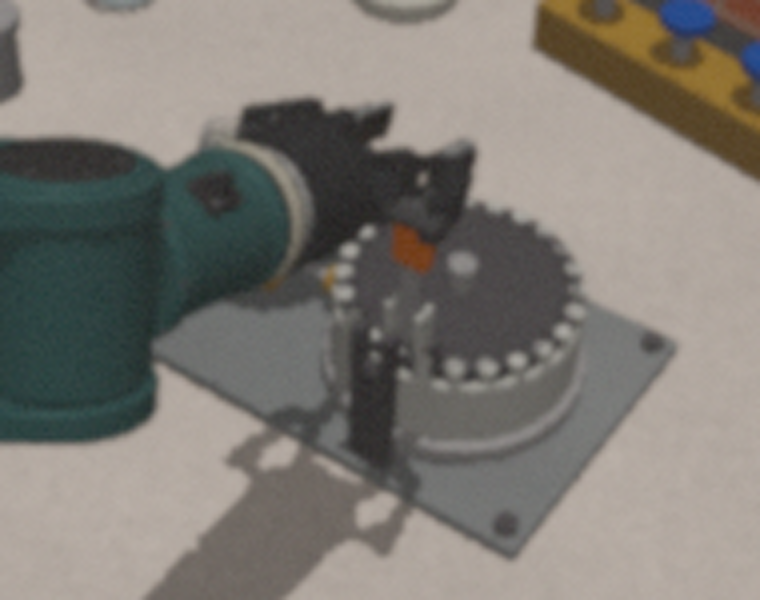

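```bash
python3 - <<'E'
from h import *
p=hinge.copy();p[2]=.31
q=manip.solve_ik(p,[180,0,YAW+180]);print(q)
s=manip.sense();manip.movel(s["eef_pos"]+[0,0,.05],velocity=.2)
q=manip.solve_ik(p,[180,0,YAW+180]);print(q)
manip.move_ptp(p,[180,0,YAW+180])
s=manip.sense();T=wristT(s);w=manip.read_camera("wrist");np.save("T5.npy",T);np.save("w5.npy",w);save("w5",w);print(s["time_s"],s["eef_pos"],s["joint_positions"])
b=manip.read_camera("side");np.save("s5.npy",b);save("s5",b[130:280,240:430],4)
E
```

```text
[ -13.0308128    -2.54780261   77.37270942    0.          105.17509319
 -112.8308128 ]
[ -13.0308128    -2.54780261   77.37270942    0.          105.17509319
 -112.8308128 ]
12.6833 [ 0.48865563 -0.05506563  0.3094569 ] [-1.30498238e+01 -2.55101090e+00  7.74369744e+01  1.71969905e-02
  1.05169443e+02 -1.12813782e+02]
```

View pics/w5.png

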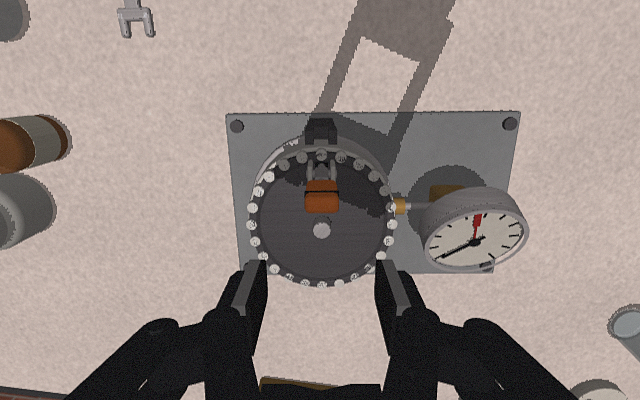

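View pics/s5.png

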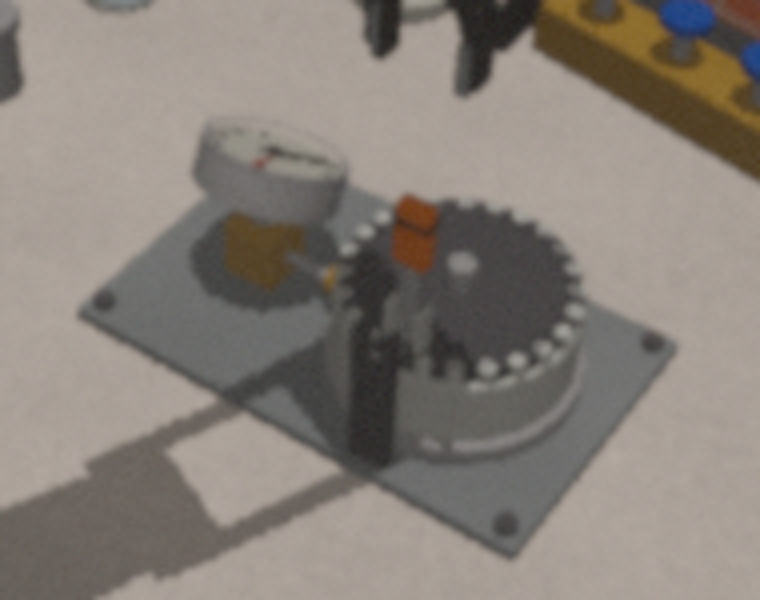

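```bash
python3 - <<'E'
from h import *
T=np.load("T5.npy")
print("hub meas",onz("wrist",(321.5,230.5),.112,T), hub)
for x in(-.007,.007):
  for y in(-.013,.013):
    for z in (.212,.162): print(x,y,z,proj("wrist",hinge*[1,1,0]+x*X+y*Y+z*Z,T).round(1))
w=np.load("w5.npy");hsv=cv2.cvtColor(w,cv2.COLOR_RGB2HSV);m=cv2.inRange(hsv,(3,120,40),(22,255,255))[170:225,290:350];ys,xs=np.nonzero(m);print(xs.min()+290,xs.max()+290,ys.min()+170,ys.max()+170)
save("w5c",w[120:300,240:540],2.6)
E
```

```text
hub meas [ 0.55439665 -0.04366244  0.112     ] [ 0.553 -0.044  0.091]
-0.007 -0.013 0.212 [304.1 193.7]
-0.007 -0.013 0.162 [306.7 176.3]
-0.007 0.013 0.212 [339.5 193.7]
-0.007 0.013 0.162 [336.6 176.3]
0.007 -0.013 0.212 [304.4 211.5]
0.007 -0.013 0.162 [306.9 191.6]
0.007 0.013 0.212 [339.2 211.5]
0.007 0.013 0.162 [336.3 191.6]
305 338 180 212
```

View pics/w5c.png

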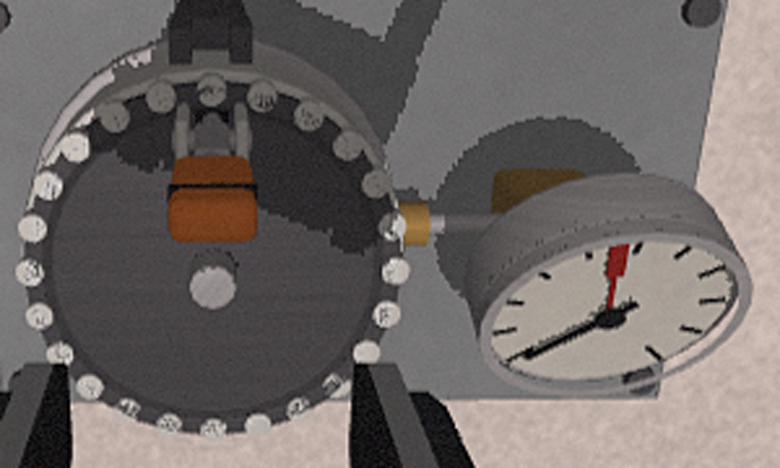

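```bash
sed -i 's/^hub=.*; ca/hub=np.array([.5535,-.0438,.091]); ca/' h.py; cat >> h.py <<'E'
n26=np.cos(np.radians(26))*Z+np.sin(np.radians(26))*X
def onplane(uv,T,c,name="wrist"):
    o,d=ray(name,uv,T); return o+d*((c-o)@n26)/(d@n26)
def clock(v):  # clockwise angle seen from along n26
    e1=np.cross(Y,n26); return np.arctan2(-(v@Y),v@e1)  # e1~+X-ish, clockwise towards -Y
E
python3 - <<'E'
from h import *
T1=np.load("T1.npy");T5=np.load("T5.npy")
c,e=tri(ray("wrist",(122,168),T1),ray("wrist",(474.6,242.3),T5));print("dial",c,e,"pump frame",(c-hub)@X,(c-hub)@Y)
for T,nt,st in((T1,(167,129),(131,222)),(T5,(443.1,256.2),(478.1,214.6))):
    a=onplane(nt,T,c)-c;b=onplane(st,T,c)-c
    print(np.linalg.norm(a),np.linalg.norm(b),clock(a),clock(b),(clock(b)-clock(a))%(2*np.pi))
E
```

```text
dial [0.53799747 0.12057774 0.11624398] 0.0006843298205288162 pump frame 0.012702338780774898 0.1646178057796587
0.04876909850541954 0.045771073214709294 0.821323917497186 2.905297994231566 2.08397407673438
0.03718215441344751 0.044806137882577514 0.8204966508141651 2.916288975502045 2.09579232468788
```

```bash
cat >> h.py <<'E'
def wp(theta,z,r=.065,flip=0):
    a=np.radians(YAW+180)-theta
    yaw=(np.degrees(a)+flip+180)%360-180
    return np.array([hub[0]+r*np.cos(a),hub[1]+r*np.sin(a),z]),[180,0,yaw]
E
python3 - <<'E'
from h import *
manip.set_gripper(.05)
p,o=wp(0,.168)
print(manip.movel(p+[0,0,.06],o,velocity=.2,guard=10),manip.movel(p,o,velocity=.1,guard=8))
manip.set_gripper(0); s=manip.sense();print(s["time_s"],s["grip_width"],s["force"],s["eef_pos"]-p)
p,o=wp(0,.168,r=.068)
print(manip.movel(p,o,velocity=.02,guard=8));s=manip.sense();print(s["force"],s["eef_pos"]-p)
save("w6",manip.read_camera("wrist"))
# press
p,o=wp(0,.158,r=.0665)
g=manip.movel(p,o,velocity=.015,guard=13);s=manip.sense();print(g,s["force"],s["eef_pos"],s["time_s"])
E
```

```text
False False
14.6417 0.025053161417444972 [0.36154583 1.23905331 3.0771352 ] [0.00056435 0.00021605 0.0011503 ]
True
[1.36258986 1.13384216 2.23192992] [0.00297315 0.00071781 0.00114186]
True [-0.22257997 -0.11538593  3.50523366] [ 0.4896858  -0.05463371  0.16261245] 15.4667
```

View pics/w6.png

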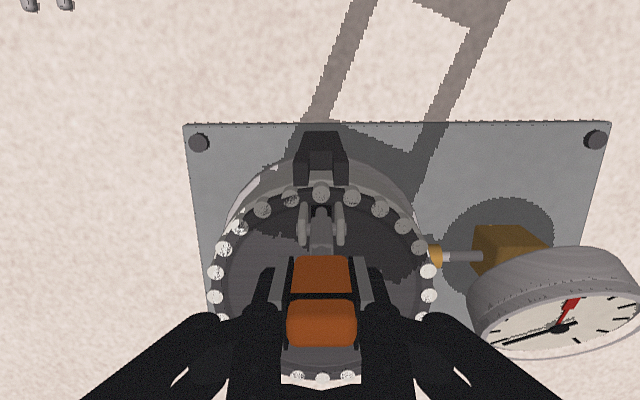

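```bash
python3 - <<'E'
from h import *
z=manip.sense()["eef_pos"][2]
for i in range(5):
    z-=.0008
    p,o=wp(0,z,r=.0655); manip.movel(p,o,velocity=.01); s=manip.sense(); print(round(z,4),s["eef_pos"].round(4),s["force"].round(1),s["time_s"])
    if s["force"][2]>12: break
E
```

```text
0.1618 [ 0.4897 -0.0546  0.1626] [0.9 2.  5.6] 15.8917
0.161 [ 0.4898 -0.0547  0.1626] [0.4 1.1 8.5] 16.1417
0.1602 [ 0.4899 -0.0547  0.1625] [ 0.2  1.2 12.1] 16.3917
```

```bash
cat > search.py <<'E'
from h import *
import sys
th=float(sys.argv[1]); zc=float(sys.argv[2]); dth=.05; n=int(sys.argv[3])
s=manip.sense(); z0=s["eef_pos"][2]
for i in range(n):
    th+=dth; F=manip.sense()["force"][2]
    zc+=np.clip((F-14)/4500,-.001,.001)
    p,o=wp(th,zc,r=.0655); manip.movel(p,o,velocity=.0105); s=manip.sense()
    if i%4==0 or s["eef_pos"][2]<z0-.001: print(round(th,2),round(zc,4),s["eef_pos"][2].round(4),s["force"].round(1),round(s["time_s"],2),s["joint_positions"][5].round(1))
    if s["eef_pos"][2]<z0-.0012: print("DROP"); break
print(th,zc)
E
python3 search.py 0 .1602 14
```

```text
0.05 0.1598 0.1625 [ 0.5  1.1 13.1] 16.86 -109.6
0.25 0.1596 0.1625 [-1.2  1.9 14. ] 18.69 -96.6
0.3 0.1596 0.1613 [1.3 2.8 9.4] 19.15 -93.3
DROP
0.3 0.15958311526654623
```

```bash
cat > drop.py <<'E'
from h import *
import sys
th=float(sys.argv[1]); zc=float(sys.argv[2]); 
for i in range(12):
    s=manip.sense();F=s["force"][2]
    if F>13: th+=.02
    zc+=np.clip((F-15)/4500,-.0015,.001)
    p,o=wp(th,zc,r=.0655); manip.movel(p,o,velocity=.012); s=manip.sense()
    print(round(th,2),round(zc,4),s["eef_pos"][2].round(4),s["force"].round(1),round(s["time_s"],2))
    if s["eef_pos"][2]<.1560: break
print(th,zc)
E
python3 drop.py .3 .1596
```

```text
0.3 0.1583 0.1591 [2.2 1.2 5. ] 19.4
0.3 0.1568 0.1568 [4.4 3.4 4.3] 19.68
0.3 0.1553 0.1553 [4.4 3.3 3.1] 19.95
0.3 0.1553473495906862
```

```bash
python3 - <<'E'
from h import *
zc=.1553
for i in range(8):
    zc-=.0012; p,o=wp(.3,zc,r=.065); manip.movel(p,o,velocity=.012); s=manip.sense()
    print(round(zc,4),s["eef_pos"][2].round(4),s["force"].round(1),round(s["time_s"],2))
    if s["force"][2]>15: break
b=manip.read_camera("side");save("s7",b[130:280,240:430],4);save("w7",manip.read_camera("wrist"))
E
```

```text
0.1541 0.1552 [1.4 4.4 9.3] 20.21
0.1529 0.1552 [ 0.5  4.3 12.4] 20.46
0.1517 0.1551 [-2.2  3.9 17.1] 20.71
```

View pics/s7.png

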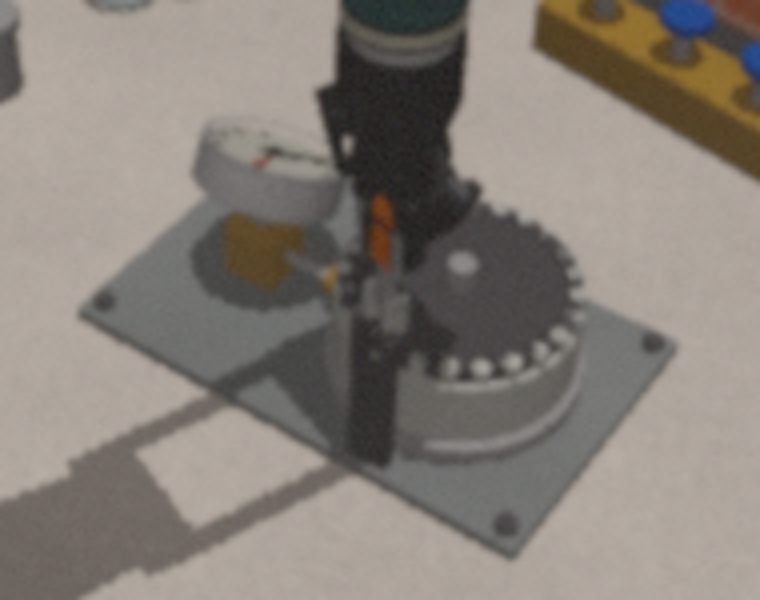

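```bash
python3 - <<'E'
from h import *
for t in (4.2,4.4,4.5,4.6): print(t,manip.solve_ik(*wp(t,.1545)))
th=.3
while th<2.35:
    th=th+.15
    p,o=wp(th,.1540); manip.movel(p,o,velocity=.045); s=manip.sense()
    v=(s["eef_pos"]-hub)[:2]; ac=(np.radians(YAW+180)-np.arctan2(v[1],v[0]))%(2*np.pi)
    print(round(th,2),round(ac,3),np.linalg.norm(v).round(4),s["eef_pos"][2].round(4),s["force"].round(1),round(s["time_s"],2),s["joint_positions"][5].round(0))
    if abs(s["force"][:2]).max()>40: break
b=manip.read_camera("side");save("s8",b[130:280,240:430],4)
E
```

```text
4.2 [-1.43985572e+01  1.30786352e+01  7.80647399e+01 -2.54444375e-14
  8.88566250e+01  1.26443717e+02]
4.4 [-1.53323496e+01  1.18886175e+01  7.94869272e+01 -2.54444375e-14
  8.86244553e+01  1.36969080e+02]
4.5 [-1.57430977e+01  1.12220624e+01  8.02740778e+01 -2.54444375e-14
  8.85038598e+01  1.42287910e+02]
4.6 None
0.45 0.446 0.0649 0.1552 [ 0.8  2.2 10. ] 21.18 -84.0
0.6 0.593 0.065 0.1552 [ 0.7  3.1 10.6] 21.55 -74.0
0.75 0.742 0.065 0.1552 [-0.2  1.2 10. ] 21.92 -64.0
0.9 0.891 0.065 0.1552 [-1.2  1.4 10.2] 22.28 -55.0
1.05 1.04 0.065 0.1552 [-1.7  2.2  9.7] 22.65 -45.0
1.2 1.189 0.065 0.1552 [-1.3  2.3 11. ] 23.02 -36.0
1.35 1.338 0.065 0.1552 [-1.7  1.2 11. ] 23.38 -27.0
1.5 1.487 0.0649 0.1552 [-1.1  1.9  9.5] 23.75 -18.0
1.65 1.637 0.0648 0.1553 [-1.9  1.9 10.7] 24.12 -9.0
1.8 1.786 0.0648 0.1552 [-2.2  2.9  9.9] 24.48 -0.0
1.95 1.935 0.0647 0.1552 [-1.1  2.9 11.2] 24.85 8.0
2.1 2.086 0.0646 0.1553 [-2.3  1.8 10.5] 25.22 17.0
2.25 2.235 0.0645 0.1553 [-2.6  2.6 11.5] 25.58 25.0
2.4 2.385 0.0644 0.1553 [-2.1  3.   9.8] 25.95 33.0
```

View pics/s8.png

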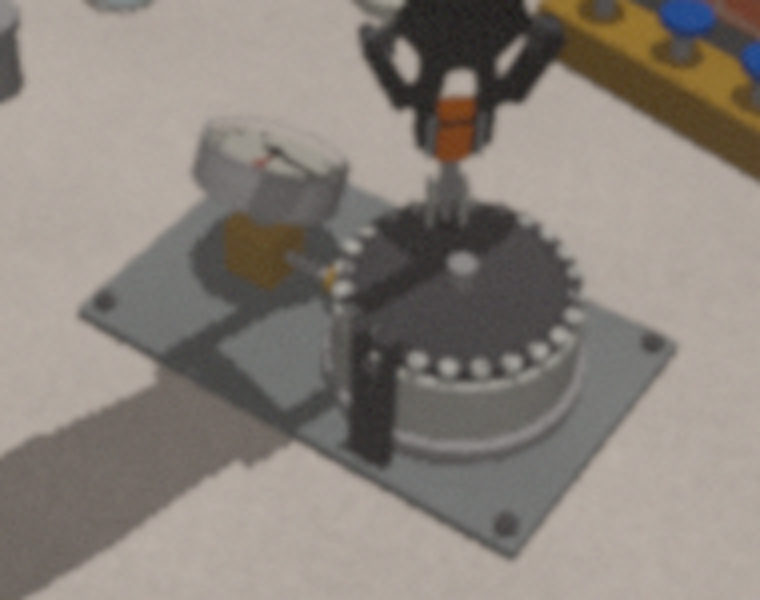

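```bash
python3 - <<'E'
from h import *
b=manip.read_camera("top");a=manip.read_camera("side");np.save("t9.npy",b)
b0=cv2.imread("pics/top0.png")[:,:,::-1];a0=cv2.imread("pics/side0.png")[:,:,::-1]
r=lambda im:cv2.resize(im,(390,300),interpolation=cv2.INTER_CUBIC)
B=(slice(155,209),slice(246,316));S=(slice(152,192),slice(282,334))
save("cmp9",np.vstack([np.hstack([r(b0[B]),r(b[B])]),np.hstack([r(a0[S]),r(a[S])])]))
E
```

```text
(no output)
```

View pics/cmp9.png

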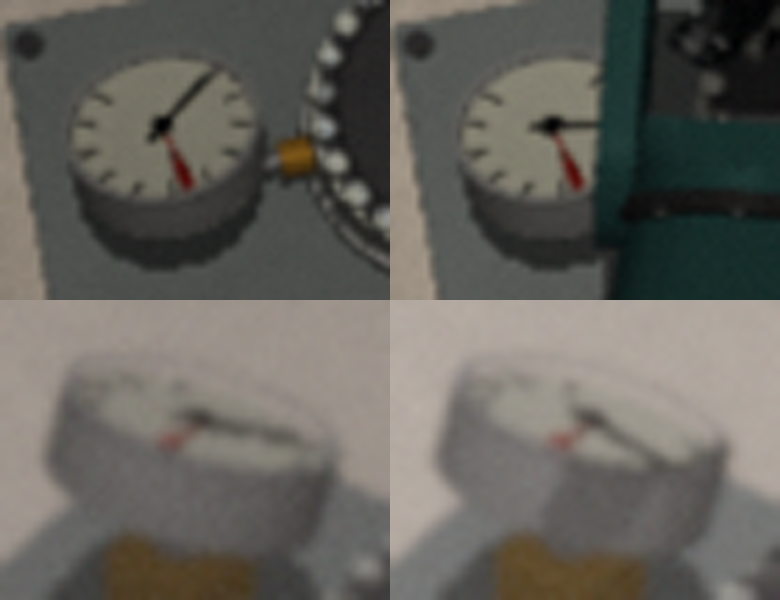

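```bash
python3 - <<'E'
from h import *
th=2.4
while th<4.3:
    th=min(th+.15,4.35)
    p,o=wp(th,.1540); manip.movel(p,o,velocity=.045); s=manip.sense()
    if abs(s["force"][:2]).max()>40: print("F",s["force"]);break
v=(s["eef_pos"]-hub)[:2]; ac=(np.radians(YAW+180)-np.arctan2(v[1],v[0]))%(2*np.pi)
print(th,ac,np.linalg.norm(v),s["eef_pos"],s["force"].round(1),s["time_s"])
T=wristT();w=manip.read_camera("wrist");save("w10",w);np.save("T10.npy",T)
b=manip.read_camera("top");a=manip.read_camera("side");np.save("t10.npy",b)
r=lambda im:cv2.resize(im,(390,300),interpolation=cv2.INTER_CUBIC)
B=(slice(155,209),slice(246,316));S=(slice(152,192),slice(282,334))
save("cmp10",np.hstack([r(b[B]),r(a[S])]))
E
```

```text
4.35 4.346550391512776 0.06342213860118497 [ 0.58593777 -0.09829916  0.1552796 ] [-0.8  5.5  9.6] 30.8667
```

View pics/cmp10.png

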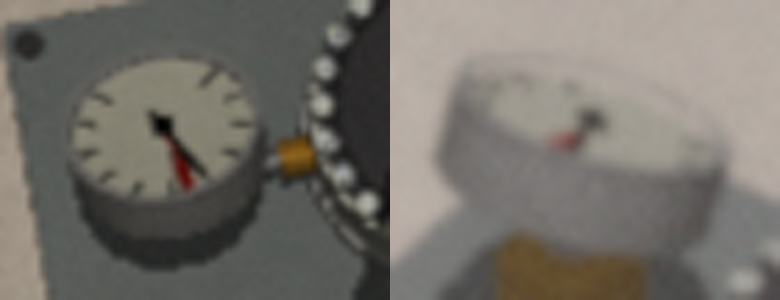

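View pics/w10.png

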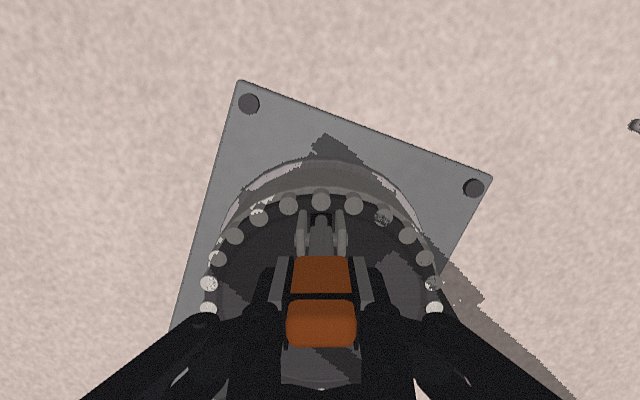

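```bash
python3 - <<'E'
from h import *
c=np.array([.5380,.1206,.1162])
f=lambda u,v:(246+u/5.571,155+v/5.556)
I=manip.camera_info("top")["cam_to_world"]
print(proj("top",c),f(162,125))
c2=onplane(f(162,125),I,c,"top")
A=[onplane(f(*x),I,c,"top")-c2 for x in((203,178),(188,187),(212,72))]
print([np.linalg.norm(a).round(4) for a in A],[round(clock(a),3) for a in A])
E
```

```text
[275.10539052 176.91288226] (275.07915993537966, 177.49820014398847)
[np.float64(0.044), np.float64(0.0455), np.float64(0.0438)] [np.float64(2.746), np.float64(2.957), np.float64(0.803)]
```

```bash
python3 - <<'E'
from h import *
for th,z in((4.45,.154),(4.55,.154),(4.55,.1552)):
    p,o=wp(th,z); manip.movel(p,o,velocity=.03)
s=manip.sense();print(s["force"],s["joint_positions"][5])
manip.set_gripper(.05); s=manip.sense(); print(s["force"],s["grip_width"])
print(manip.movel(p+[0,0,.08],velocity=.1,guard=8))
p=np.array([.5380,.1206,.30])+.0*X
q=manip.solve_ik(p,[180,0,YAW]);print(q)
manip.move_ptp(p,[180,0,YAW])
s=manip.sense();T=wristT(s);w=manip.read_camera("wrist");np.save("T11.npy",T);np.save("w11.npy",w);save("w11",w);print(s["time_s"],s["eef_pos"],s["joint_positions"])
a=manip.read_camera("side");save("s11",a[130:280,240:430],4)
E
```

```text
[1.50463406 5.17028039 6.43939687] 144.92330813838302
[ 0.65640073  0.0497592  -0.53943122] 0.04981196424538844
False
[ 6.74257595e+00  5.00910451e+00  7.07983979e+01 -2.54444375e-14
  1.04192498e+02  8.69425759e+01]
34.2667 [0.53795034 0.12004989 0.29904855] [ 6.70864003e+00  5.04623325e+00  7.08654954e+01 -3.92470243e-02
  1.04173211e+02  8.70017639e+01]
```

View pics/w11.png

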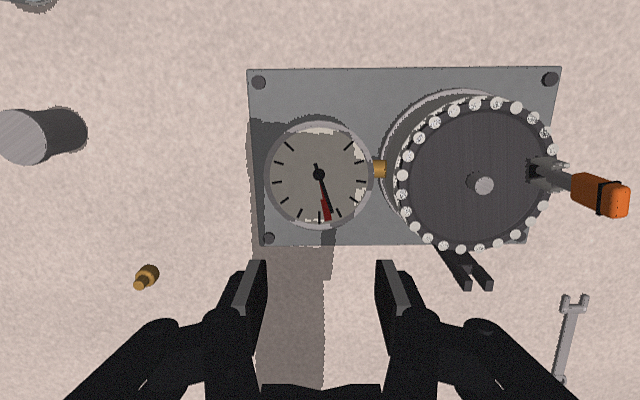

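View pics/s11.png

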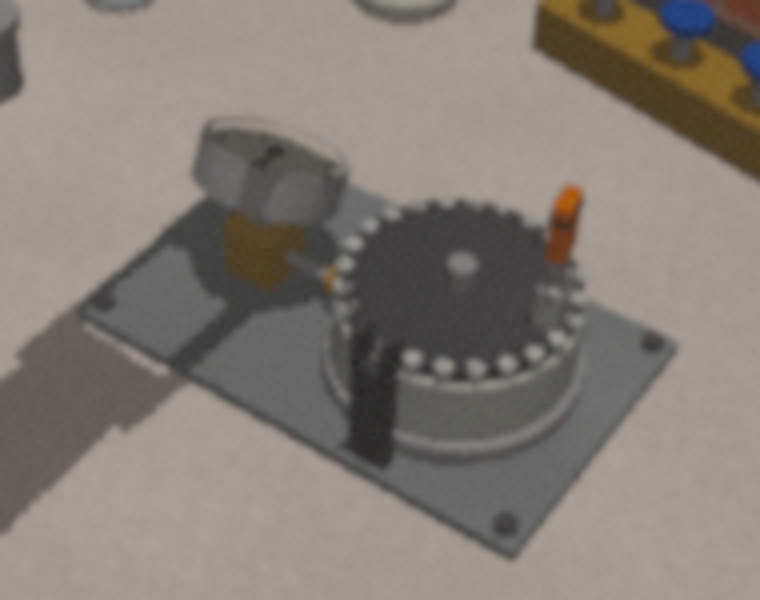

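```bash
python3 - <<'E'
from h import *
w=np.load("w11.npy"); save("w11c",w[115:235,255:385],4.5)
E
```

```text
(no output)
```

View pics/w11c.png

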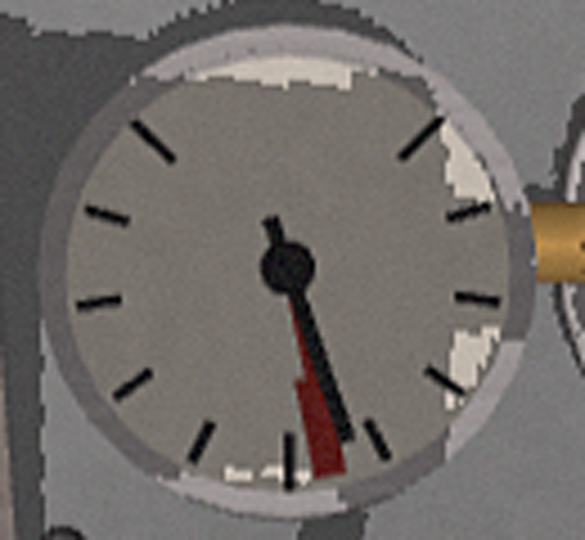

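```bash
cat > dial.py <<'E'
from h import *
def dial(T,u0,v0,sc,cc,nt,st):
    c=np.array([.5380,.1206,.1162]); f=lambda p:(u0+p[0]/sc,v0+p[1]/sc)
    c2=onplane(f(cc),T,c); a=onplane(f(nt),T,c)-c2; b=onplane(f(st),T,c)-c2
    print("len",np.linalg.norm(a),np.linalg.norm(b),"angs",clock(a),clock(b),"diff",clock(b)-clock(a))
E
python3 - <<'E'
from dial import *
dial(np.load("T11.npy"),255,115,4.5,(287,267),(348,438),(329,474))
for t in (4.55,4.8,4.9): print(manip.solve_ik(wp(t,.26)[0],wp(t,.26,flip=180)[1]))
E
```

```text
len 0.03947101534004312 0.045847111931818924 angs 2.804928771093787 2.9453918978780123 diff 0.14046312678422535
[-15.93250896   9.2085661   70.63773337   0.         100.15370053
 -35.03671218]
[-16.69837421   7.27675726  72.81350374   0.          99.90973901
 -21.47863255]
[-16.91045097   6.46151556  73.71464373   0.          99.82384072
 -15.96113136]
```

```bash
python3 - <<'E'
from h import *
W=lambda t,z:wp(t,z,flip=180)
manip.move_ptp(*W(4.55,.26))
print(manip.movel(*W(4.55,.155),velocity=.12,guard=8))
manip.set_gripper(0)
def st():
    s=manip.sense();v=(s["eef_pos"]-hub)[:2]; ac=(np.radians(YAW+180)-np.arctan2(v[1],v[0]))%(2*np.pi)
    print(ac,np.linalg.norm(v),s["eef_pos"][2],s["force"].round(1),s["time_s"],s["grip_width"])
st()
for t in (4.64,4.73,4.83):
    manip.movel(*W(t,.154),velocity=.03); st()
w=manip.read_camera("wrist");np.save("w12.npy",w);np.save("T12.npy",wristT());save("w12",w)
b=manip.read_camera("top");save("t12",b[155:209,246:316],8)
E
```

```text
False
4.542530567811527 0.0653611171343057 0.15635075238773874 [ 0.4 -0.2  3.9] 37.5667 0.02518103305453976
4.627234754675031 0.06542312243234275 0.15632995860682067 [-1.6  0.1  6.4] 37.9167 0.025411029894249496
4.718441248017733 0.06540565671056049 0.15632609148034032 [-0.8  0.   7.3] 38.2583 0.025449432593708438
4.81839390393302 0.06548330602024835 0.15633878959979466 [-1.  -0.2  6.9] 38.625 0.024982499552447066
```

View pics/t12.png

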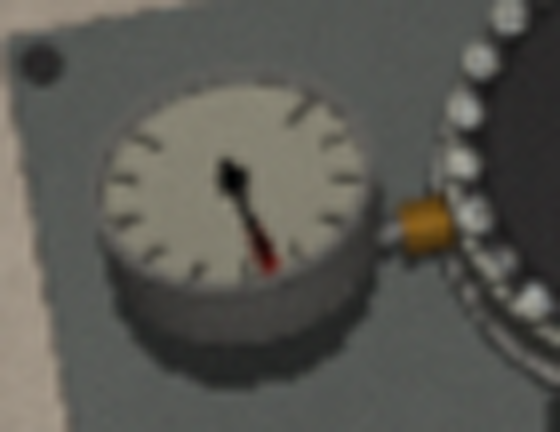

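View pics/w12.png

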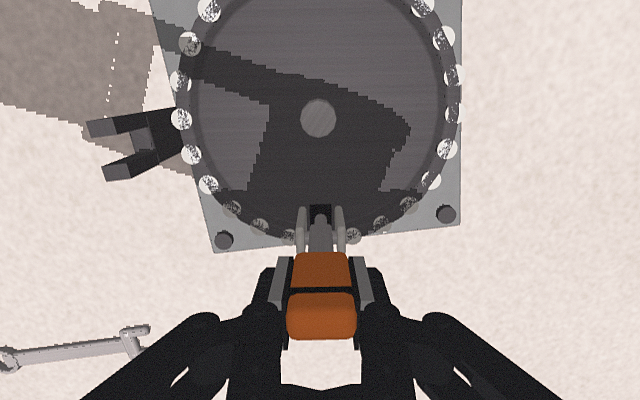

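The needle now covers the red hand in the top view. I'll release, back off and check.

```bash
python3 - <<'E'
from h import *
W=lambda t,z:wp(t,z,flip=180)
manip.movel(*W(4.825,.1555),velocity=.02)
manip.set_gripper(.055); print(manip.sense()["force"].round(2))
print(manip.movel(W(4.825,.26)[0],velocity=.1,guard=8))
manip.move_ptp([.5380,.1206,.30],[180,0,YAW])
s=manip.sense();T=wristT(s);w=manip.read_camera("wrist");np.save("T13.npy",T);np.save("w13.npy",w);save("w13c",w[115:235,255:385],4.5);save("w13",w);print(s["time_s"])
a=manip.read_camera("side");save("s13",a[130:280,240:430],4)
E
```

```text
[-0.83  0.1   0.95]
False
42.1917
```

View pics/w13c.png

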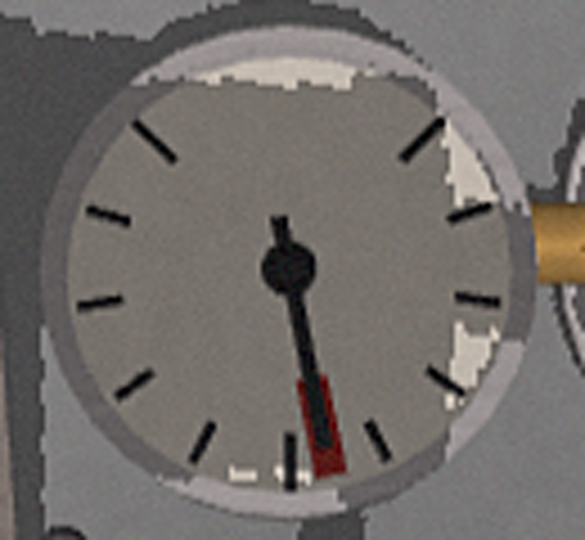

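View pics/s13.png

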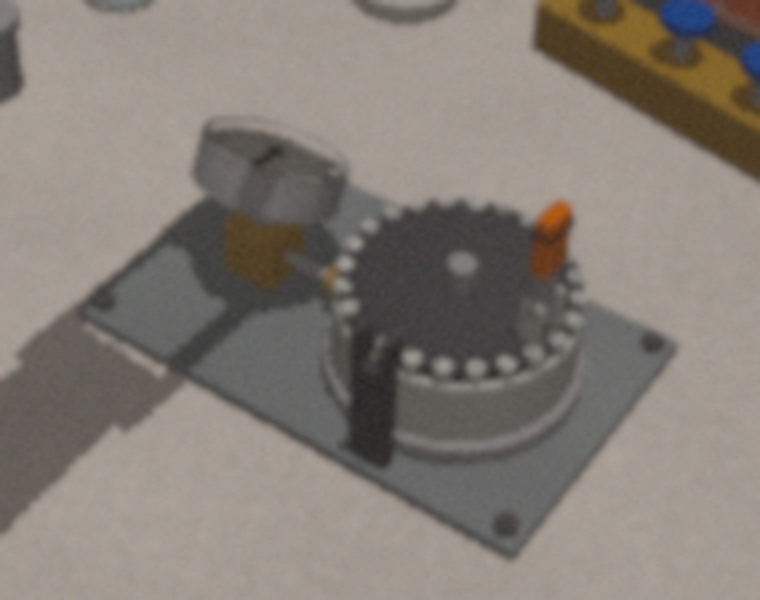

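View pics/w13.png

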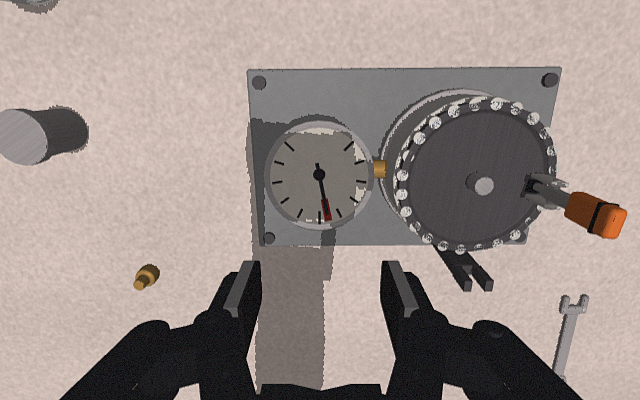

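```bash
python3 - <<'E'
from dial import *
T=np.load("T13.npy"); dial(T,255,115,4.5,(288,267),(322,446),(330,474))
a=np.radians(YAW+180)-4.82; rd=np.array([np.cos(a),np.sin(a),0]); td=np.array([-rd[1],rd[0],0])
for z in(.198,.212): print(z,np.array([proj("wrist",hub*[1,1,0]+(.065+x)*rd+y*td+z*Z,T) for x in(-.007,.007) for y in(-.013,.013)]).round(0).tolist())
w=np.load("w13.npy");hsv=cv2.cvtColor(w,cv2.COLOR_RGB2HSV);m=cv2.inRange(hsv,(3,120,40),(22,255,255));m[:,:540]=0
ys,xs=np.nonzero(m);print("orange u max",xs.max(),"v",ys.min(),ys.max(),"u min",xs.min())
save("w13g",w[170:250,520:640],6)
E
```

```text
len 0.039719316638343355 0.04594428128630125 angs 2.9560386027254646 2.9437566188433055 diff -0.012281983882159064
0.198 [[600.0, 241.0], [613.0, 210.0], [617.0, 243.0], [630.0, 212.0]]
0.212 [[614.0, 249.0], [628.0, 217.0], [632.0, 251.0], [647.0, 219.0]]
orange u max 626 v 192 238 u min 564
```

View pics/w13g.png

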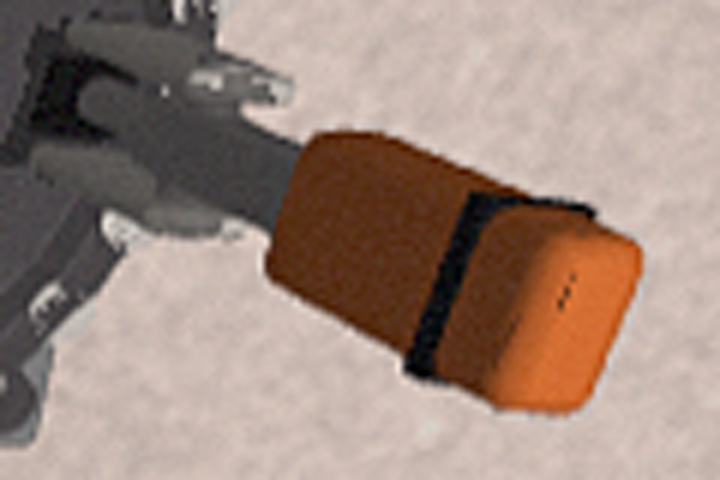

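```bash
python3 - <<'E'
from h import *
s=manip.sense();print(s["time_s"],s["force"].round(2)); manip.job_done()
E
```

```text
42.2917 [-0.4   0.34  0.07]
the job is handed in; nothing more can be done
```

I swung the crank upright to its stop and pressed it onto the clutch ring while turning slowly. It found a slot at about 0.3 rad and went in fully, 14 mm to a hard stop. I then cranked the wheel clockwise to about 4.82 rad, re-gripping once, let go and handed the job in at 42.3 s.

**Last checks, by wrist camera after release:**
- **Needle:** it lies on the red hand, about 0.01 rad away (about 0.5 mm at the tip).
- **Crank:** the grip's outline fits the pushed-in height of 198 mm to within about 4 px and rules out the pulled-out height. It stands upright, and the gripper was clear with no tool force.
- **Bystanders:** the arm stayed clear of them. The fitting, wrench and cell look upright and in place in the last wrist picture, but I did not measure any of them against the first pictures.

**Disagreements:**
- At the 4.55 rad stop the needle read about 0.08 rad less than the wheel angle predicted, even with full play allowed. I set the final position by the dial, not the wheel angle.
- The crank's sideways force read only 3–5 N instead of the expected 8 N, although the needle followed the wheel.

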